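# Bed the arc of relief tiles and feel along it

### The arm

A 6-joint arm with a two-finger parallel gripper is mounted at the origin on the work surface. World frame = base frame: x ahead of the robot, y to its left, z up, the work surface at z = 0. Lengths are in m, angles in rad, forces in N, time in s.
With the tool pointing down it reaches from about 0.35 to 0.775 m from the base axis. Payload 5.5 kg.
Tool frame: the origin (TCP) lies between the finger pads; the fingertips stand 11 mm ahead of it and the grasp point (between the pads) lies 8 mm behind it (tips_ahead is the distance from the TCP to the fingertips, in m); z points along the fingers, y is the line along which they close (so a half turn about z gives the same grasp; the last joint's range is limited). The gripper opens to 85 mm and grips with 20 to 120 N. Pads are 22 mm wide; open, the fingers measure 114 mm over their backs; the gripper's body (76 mm by 85 mm) begins 54 mm behind the grasp point. The pads swing forward as they close: fully open they stand 13 mm farther back than shut.
Start: joints at [1.083, 0.313, 0.046, 1.304, 0, 1.431], TCP at [0.196, 0.541, 0.242] pointing down, gripper open.
Joint ranges: [-2.76, 2.76], [-0.86, 1.69], [-1.03, 1.26], [-2.2, 2.34], [-1.47, 1.5], [-3.14, 3.14]. Speed limits (rad/s): [2.57, 2.57, 3.14, 3.14, 3.14, 3.14].

### API

Orientations are given as a unit quaternion [w, x, y, z].
In Python, from workcell import * gives the robot as it stands. The module is installed in compiled form; this text tells all that it offers.
- The arm moves only by the tool jog_arm, never from a script. Its argument "moves" is a list of rows, each an object with "fingers": the closure, from 0 (fully open) to 1 (shut); "slide": the shift along the tool's x, y, z in mm, a list of three; "angular": the turn, a rotation vector about the tool's x, y, z in degrees, a list of three. A call has 1 to 10 rows; each row is the pose to reach, as a shift and turn from the pose commanded when the call began, along the tool's axes at that moment; what a row does not reach only later rows make up. A row lasts 1/12 s, in which the tool goes at most 41.7 mm and 7.16 degrees, less where a joint would pass 70% of its speed; a pose out of reach is approached as far as the arm can. A call with a gripper value outside its range is refused whole. The fingers move at their own pace and stop on an object; "squeeze" is the grip in N (left out, the last holds). Time passes only in rows, so rows that repeat a pose let the fingers close. It gives the time, the measured TCP pose, the force, the opening and the grip force at its end, in the units of the state.
- get_state(): the state, without advancing time (a new reading comes with each control period).
- read_camera(name): name is "scene" or "top" or "wrist"; returns a dict with "color" (480x640x3 uint8, red, green, blue), "fovy" (degrees; the focal length in pixels is half the picture's height over the tangent of half this angle, whatever the lens; pixels are square), "cx", "cy" (the principal point, pixels), "world_from_camera" (4x4, takes a point from camera to world coordinates); the wrist camera has in their place "tool_from_camera" (4x4, takes a point from camera to tool coordinates, whose origin is the TCP and whose axes are the flange's). Camera axes: x right, y down, z forward; pixel columns grow to the right and rows downward; lengths in m; the calibration is good to about 2 mm. A picture is of the moment at which its call begins: read the wrist's pose just before it. There is no depth.
- hand_in(): hands the job in; it is judged then, once.
Trained networks look in a picture, given as the dict that the camera call returned (one of the last four; its "shot" number tells which), for a name from the list of things; names that differ only in an ending like _2 or _b are one class to them, and where a whole thing is asked for, a point or a joint stands for the part that bears it (a point fixed in the world has none). Each returns a list of dicts, best first, with "p" (0 to 1); they miss things now and then, are a little off and sometimes report something else, mostly with a low value. They report only what shows in the picture. A call takes as long as a camera call.
- look_for(target, picture): "point" ([column, row] in pixels, amid what is visible of it).
- tip_of(target, picture): "point" ([column, row] in pixels: a listed point, or the origin of a listed thing).
The state is a dict: "clock": time; "joint_pos": joint angles; "qvel": joint speeds; "tau": joint torques, N m; "tcp_pos": TCP position; "orientation": TCP orientation; "wrist_force": force on the tool from outside, world axes, zero at the start; "ft_torque": the same for the moment, N m; "finger_gap": finger opening in m; "grip_force": force on a finger pad.
Only numpy, scipy, OpenCV 4.12 (cv2) and the standard library are available. Lean on these libraries where they do the work, as an engineer would, in place of code of your own. Each camera call takes 0.05 s, during which the arm holds its last target. There are 200 camera calls.

### The job

The five porcelain tiles of the arc still stand a little proud on their pins. With closed fingertips, starting at the terracotta end tile, press them gently home one after the other along the arc until each lies fully down on the panel; then, staying low, draw the fingertips lightly back along the arc from the last tile to the terracotta one, brushing the top of every tile to feel that all are level, and come clear. Grasp and lift nothing, do not shift the frame, and leave everything else on the panel and bench alone.

Things in the scene. Friction and masses are not known exactly. Their poses are not given: they have to be found in the camera images.
- frame: Loose oak frame, 260 (x) x 340 (y) x 28 mm, 1 kg, face up; origin: centre of its underside. White panel face 12 mm above the bench, moulding 20 mm wide. Tiles 1 to 5 lie on a pencilled arc, radius 105 mm about x -45 mm, y 0 of this frame, at 75, 37.5, 0, -37.5, -75 degrees from its x axis. It is turned under 30 degrees, so tile 1 is the end to the robot's left and the arc bulges away from the robot.
- tile1: Porcelain tile 1 of the arc, terracotta-red, the end tile where the work starts: 36 mm along its x (radially outwards on the arc), 30 mm along its y, 10 mm thick; origin at the centre of its underside, z up. The top is flat over the middle 14 mm of y and bevelled down 3.5 mm towards both y edges. Moves only straight up and down.
- pins1 (a joint): How far tile 1 is pressed down on its two brass pins, which fit tightly in drilled holes in the panel (they slide against about 4 N and stay where left; no spring): 0 = standing 6 mm off the panel, 0.006 = fully home, its back on the panel and its top 22 mm above the bench. Starts between 0 and 0.002.
- tile2: Porcelain tile 2 of the arc, pale green: 36 mm along its x (radially outwards on the arc), 30 mm along its y, 10 mm thick; origin at the centre of its underside, z up. The top is flat over the middle 14 mm of y and bevelled down 3.5 mm towards both y edges. Moves only straight up and down.
- pins2 (a joint): How far tile 2 is pressed down on its two brass pins, which fit tightly in drilled holes in the panel (they slide against about 4 N and stay where left; no spring): 0 = standing 6 mm off the panel, 0.006 = fully home, its back on the panel and its top 22 mm above the bench. Starts between 0 and 0.002.
- tile3: Porcelain tile 3 of the arc, pale green: 36 mm along its x (radially outwards on the arc), 30 mm along its y, 10 mm thick; origin at the centre of its underside, z up. The top is flat over the middle 14 mm of y and bevelled down 3.5 mm towards both y edges. Moves only straight up and down.
- pins3 (a joint): How far tile 3 is pressed down on its two brass pins, which fit tightly in drilled holes in the panel (they slide against about 4 N and stay where left; no spring): 0 = standing 6 mm off the panel, 0.006 = fully home, its back on the panel and its top 22 mm above the bench. Starts between 0 and 0.002.
- tile4: Porcelain tile 4 of the arc, pale green: 36 mm along its x (radially outwards on the arc), 30 mm along its y, 10 mm thick; origin at the centre of its underside, z up. The top is flat over the middle 14 mm of y and bevelled down 3.5 mm towards both y edges. Moves only straight up and down.
- pins4 (a joint): How far tile 4 is pressed down on its two brass pins, which fit tightly in drilled holes in the panel (they slide against about 4 N and stay where left; no spring): 0 = standing 6 mm off the panel, 0.006 = fully home, its back on the panel and its top 22 mm above the bench. Starts between 0 and 0.002.
- tile5: Porcelain tile 5 of the arc, pale green, the last one: 36 mm along its x (radially outwards on the arc), 30 mm along its y, 10 mm thick; origin at the centre of its underside, z up. The top is flat over the middle 14 mm of y and bevelled down 3.5 mm towards both y edges. Moves only straight up and down.
- pins5 (a joint): How far tile 5 is pressed down on its two brass pins, which fit tightly in drilled holes in the panel (they slide against about 4 N and stay where left; no spring): 0 = standing 6 mm off the panel, 0.006 = fully home, its back on the panel and its top 22 mm above the bench. Starts between 0 and 0.002.
- gap12 (a point): Point half-way between the centres of tiles 1 and 2 (64 to 68 mm apart), 22 mm above the bench, level with the tops of tiles that are fully home; empty space.
- gap23 (a point): Point half-way between the centres of tiles 2 and 3 (64 to 68 mm apart), 22 mm above the bench, level with the tops of tiles that are fully home; empty space.
- gap34 (a point): Point half-way between the centres of tiles 3 and 4 (64 to 68 mm apart), 22 mm above the bench, level with the tops of tiles that are fully home; empty space.
- gap45 (a point): Point half-way between the centres of tiles 4 and 5 (64 to 68 mm apart), 22 mm above the bench, level with the tops of tiles that are fully home; empty space.
- house: Loose white porcelain house 22 x 26 x 44 mm high standing on the panel inside the arc; origin at the centre of its underside. Leave it alone.
- wax: Loose orange lump of wax, 32 mm across and 22 mm high, on the panel inside the arc; origin at the centre of its underside. Leave it alone.
- pencil: Loose blue pencil, 7.5 mm thick and about 170 mm long, lying on the bench to the robot's left of the frame; origin at the underside, x along it. Leave it alone.
- spare: Loose spare pale green tile 36 x 30 x 10 mm lying on the bench away from the frame, not part of the row; origin at the centre of its underside. Leave it alone.
- rule: Loose steel rule 300 x 32 x 4 mm on the bench to the robot's right; origin at the centre of its underside, x along it. Leave it alone.
- jar: Loose glass jar with brass lid, 54 mm across, 65 mm high, on the bench to the robot's left; origin at the centre of its underside. Leave it alone.
- slab: Loose ribbed pale green porcelain slab 150 x 85 x 11 mm on the bench to the robot's right; origin at the centre of its underside. Leave it alone.

How it is judged:
On the way, in this order (a step that is already met when the one before it is completed fails the run):
1. the terracotta tile 1 is pressed home (value of joint pins1 above 0.0045 m), for 0.1 s.
2. all five tiles are pressed home (value of joint each of pins1, pins2, pins3, pins4, pins5 above 0.0045 m), for 0.1 s.
3. on the way back the fingertips follow the arc low between tiles 5 and 4, less than about 2 cm above the level of the tile tops (horizontal distance between the grasp point and gap45 below 0.018 m and z of the grasp point in the frame of gap45 below 0.042 m), for 0.05 s.
4. on the way back the fingertips lightly touch tile 4 (under 20 N) (contact force between the fingers and tile4 between 0.2 and 20 N), for 0.05 s.
5. on the way back the fingertips follow the arc low between tiles 4 and 3, less than about 2 cm above the level of the tile tops (horizontal distance between the grasp point and gap34 below 0.018 m and z of the grasp point in the frame of gap34 below 0.042 m), for 0.05 s.
6. on the way back the fingertips lightly touch tile 3 (under 20 N) (contact force between the fingers and tile3 between 0.2 and 20 N), for 0.05 s.
7. on the way back the fingertips follow the arc low between tiles 3 and 2, less than about 2 cm above the level of the tile tops (horizontal distance between the grasp point and gap23 below 0.018 m and z of the grasp point in the frame of gap23 below 0.042 m), for 0.05 s.
8. on the way back the fingertips lightly touch tile 2 (under 20 N) (contact force between the fingers and tile2 between 0.2 and 20 N), for 0.05 s.
9. on the way back the fingertips follow the arc low between tiles 2 and 1, less than about 2 cm above the level of the tile tops (horizontal distance between the grasp point and gap12 below 0.018 m and z of the grasp point in the frame of gap12 below 0.042 m), for 0.05 s.
10. on the way back the fingertips lightly touch tile 1 (under 20 N) (contact force between the fingers and tile1 between 0.2 and 20 N), for 0.05 s.
At the end, for the whole second after the job is handed in: All five tiles are home (within 1.5 mm of the panel), the frame lies flat, at rest and within 15 mm of where it was, the other things are within 20 mm of where they were (all of step 2 and linear speed of frame below 0.01 m/s and distance of frame from where it was at the start of the episode below 0.015 m and angle between frame's own z axis and vertical below 0.03 rad and distance of each of house, wax, pencil, spare, rule, jar, slab from where it was at the start of the episode below 0.02 m); the robot touches nothing.
It fails at once if a tile is pressed home before its neighbour on the terracotta side ((value of joint pins2 above 0.0045 m and not (value of joint pins1 above 0.0045 m)) or (value of joint pins3 above 0.0045 m and not (value of joint pins2 above 0.0045 m)) or (value of joint pins4 above 0.0045 m and not (value of joint pins3 above 0.0045 m)) or (value of joint pins5 above 0.0045 m and not (value of joint pins4 above 0.0045 m))).
It fails at once if a tile is struck or pressed with more than 45 N (contact force between anything else and tile1 above 45 N or contact force between anything else and tile2 above 45 N or contact force between anything else and tile3 above 45 N or contact force between anything else and tile4 above 45 N or contact force between anything else and tile5 above 45 N).
It fails at once if the frame is shoved more than 15 mm, lifted or tipped (distance of frame from where it was at the start of the episode above 0.015 m or height (world z) of frame above 0.006 m or angle between frame's own z axis and vertical above 0.05 rad).
It fails at once if a bystander is picked up, knocked over or moved more than 20 mm (distance of any of house, wax, pencil, spare, rule, jar, slab from where it was at the start of the episode above 0.02 m or angle between any of house, jar, spare's own z axis and vertical above 0.4 rad).
It also fails if it takes over 58 s, if anything falls off the work surface, if the arm or the gripper's body presses on something with over 40 N, if the wrist force passes 120 N, or if a joint passes its speed limit or range.

## Working session

There is one attempt and no reset: what is moved stays moved. The work goes in short steps, Python scripts to look and compute and a tool call to move; the robot and the scene stay as the last step left them, time stands still between calls to the robot, and variables do not carry over. Pictures are saved under pics/ and viewed, at most 10 in all, crops included, and the job is handed in when it is done.

Besides the shell and the picture viewer there is one more tool, called after "Call:" as name(argument=value, ...), one argument or row to a line, values as JSON. jog_arm: Moves the arm, as the interface text tells. Its arguments: {"type":"object","properties":{"moves":{"type":"array","items":{"type":"object","properties":{"fingers":{"type":"number"},"slide":{"type":"array","items":{"type":"number"}},"angular":{"type":"array","items":{"type":"number"}}}}},"squeeze":{"type":"number"}},"required":["moves"]}

```bash
mkdir -p pics; cat > h.py <<'E'
from workcell import *
import numpy as np, cv2
def ray(pic,pt,z):
    f=240/np.tan(np.radians(pic["fovy"])/2); M=np.array(pic["world_from_camera"])
    d=M[:3,:3]@np.array([(pt[0]-pic["cx"])/f,(pt[1]-pic["cy"])/f,1]); o=M[:3,3]
    return o+d*(z-o[2])/d[2]
def proj(pic,P):
    f=240/np.tan(np.radians(pic["fovy"])/2); M=np.linalg.inv(np.array(pic["world_from_camera"]))
    c=M[:3,:3]@np.array(P)+M[:3,3]; return [pic["cx"]+f*c[0]/c[2],pic["cy"]+f*c[1]/c[2]]
E
python3 - <<'E'
from h import *
s=get_state(); print(s)
p=read_camera("top"); cv2.imwrite("pics/top.png",p["color"][:,:,::-1])
for n in ["tile1","tile2","tile3","tile4","tile5","frame","house","wax"]:
    z=.017 if n[:4]=="tile" else 0 if n=="frame" else .012
    for r in tip_of(n,p)[:6]: print(n,round(r["p"],2),np.round(r["point"]),ray(p,r["point"],z).round(4))
E
```

```text
{'clock': 0.0, 'joint_pos': array([ 1.08340540e+00,  3.14014429e-01,  4.49845367e-02,  1.30360197e+00,
       -1.25438276e-07,  1.43122643e+00]), 'qvel': array([-0.00058562,  0.00016859, -0.00048225,  0.00114734,  0.00150114,
       -0.00374294]), 'tau': array([ 2.95657883e-04, -4.80623746e+01,  2.98536873e+01,  1.93281274e-02,
       -1.47276805e-04,  4.16292067e-08]), 'tcp_pos': array([0.19575028, 0.54013376, 0.24140315]), 'orientation': array([-2.82953657e-04,  1.73035112e-01,  9.84915229e-01, -8.73060943e-04]), 'wrist_force': array([-0.30819313,  0.45634616,  0.15691594]), 'ft_torque': array([-0.02162907,  0.01571538, -0.04298536]), 'grip_force': 0.0, 'finger_gap': 0.08539569823387429}
tile1 0.6 [250. 245.] [0.4973 0.1535 0.017 ]
tile1 0.6 [285. 216.] [0.5823 0.0506 0.017 ]
tile1 0.57 [302. 220.] [0.5694 0.0006 0.017 ]
tile1 0.56 [320. 237.] [ 0.5169 -0.0543  0.017 ]
tile1 0.55 [264. 225.] [0.5559 0.1143 0.017 ]
tile1 0.31 [306. 262.] [ 0.4434 -0.0119  0.017 ]
tile2 0.6 [250. 245.] [0.4973 0.1535 0.017 ]
tile2 0.6 [285. 216.] [0.5823 0.0506 0.017 ]
tile2 0.57 [302. 220.] [0.5694 
[... 531 characters left out ...]
le4 0.57 [302. 220.] [0.5694 0.0006 0.017 ]
tile4 0.56 [320. 237.] [ 0.5169 -0.0543  0.017 ]
tile4 0.55 [264. 225.] [0.5559 0.1143 0.017 ]
tile4 0.31 [306. 262.] [ 0.4434 -0.0119  0.017 ]
tile5 0.6 [250. 245.] [0.4973 0.1535 0.017 ]
tile5 0.6 [285. 216.] [0.5823 0.0506 0.017 ]
tile5 0.57 [302. 220.] [0.5694 0.0006 0.017 ]
tile5 0.56 [320. 237.] [ 0.5169 -0.0543  0.017 ]
tile5 0.55 [264. 225.] [0.5559 0.1143 0.017 ]
tile5 0.31 [306. 262.] [ 0.4434 -0.0119  0.017 ]
frame 0.86 [286. 238.] [0.5201 0.0498 0.    ]
frame 0.69 [253. 242.] [0.5067 0.1475 0.    ]
frame 0.67 [307. 261.] [ 0.4468 -0.0137  0.    ]
house 0.6 [282. 253.] [0.4734 0.062  0.012 ]
wax 0.53 [305. 262.] [ 0.4432 -0.0077  0.012 ]
```

View pics/top.png

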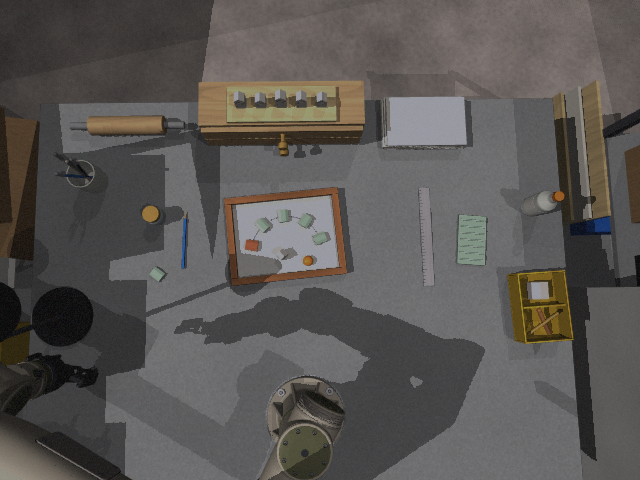

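```bash
python3 - <<'E'
from h import *
from scipy.optimize import least_squares
p=read_camera("scene"); cv2.imwrite("pics/scene.png",p["color"][:,:,::-1])
t=tip_of("tile3",p)
for r in t: print(round(r["p"],2),np.round(r["point"]),ray(p,r["point"],.017).round(4))
print(p["world_from_camera"],p["fovy"])
T=np.array([[.4973,.1535],[.5559,.1143],[.5823,.0506],[.5694,.0006],[.5169,-.0543]])
a=np.radians([75,37.5,0,-37.5,-75])
f=lambda x:(x[:2]+.105*np.c_[np.cos(a+x[2]),np.sin(a+x[2])]-T).ravel()
r=least_squares(f,[.5,.05,0]);print(r.x,np.round(r.fun.reshape(5,2),4))
E
```

```text
0.79 [375. 279.] [0.4978 0.1411 0.017 ]
0.6 [313. 225.] [ 0.5171 -0.057   0.017 ]
0.54 [309. 248.] [ 0.5621 -0.009   0.017 ]
0.5 [321. 270.] [0.5763 0.0549 0.017 ]
0.48 [346. 287.] [0.5593 0.1224 0.017 ]
[[-0.81107174  0.4354065  -0.39061978  0.98914129]
 [ 0.58472468  0.62189098 -0.52091137  0.60297929]
 [ 0.01611472 -0.65090152 -0.75899113  0.94818388]
 [ 0.          0.          0.          1.        ]] 47.97185918716919
[0.4794622  0.0467615  0.09491743] [[-0.0004 -0.0032]
 [ 0.0004  0.004 ]
 [ 0.0017  0.0061]
 [-0.001  -0.0096]
 [-0.0008  0.0027]]
```

The top view shows the frame at about (286,238), with the terracotta tile at (251,245) and the green ones at (264,226), (284,216), (307,221) and (320,239). Tips and picture agree. Next I move over the frame for a wrist look.

```bash
cat >> h.py <<'E'
from scipy.spatial.transform import Rotation as R
def pose():
    s=get_state(); q=s["orientation"]; return s,np.array(s["tcp_pos"]),R.from_quat([*q[1:],q[0]])
def go(P,yaw=None):
    "slide (mm) and angular (deg) to TCP at P, tool down, tool y at angle yaw (deg) from world y"
    s,p,r=pose(); out=[np.round(r.inv().apply(np.array(P)-p)*1000,1)]
    if yaw is not None:
        c,n=np.cos(np.radians(yaw)),np.sin(np.radians(yaw))
        t=R.from_matrix(np.c_[[-c,-n,0],[-n,c,0],[0,0,-1]]); out.append(np.degrees((r.inv()*t).as_rotvec()).round(1))
    return out
E
python3 - <<'E'
from h import *
print(read_camera("wrist")["tool_from_camera"]); print(go([.50,.05,.30],5.4))
E
```

```text
[[-1.17325670e-03 -9.52854211e-01 -3.03426227e-01  7.88773225e-02]
 [ 9.99999162e-01 -9.51734311e-04 -8.77945421e-04  3.90564547e-04]
 [ 5.47772840e-04 -3.03427003e-01  9.52854529e-01 -1.31806901e-01]
 [ 0.00000000e+00  0.00000000e+00  0.00000000e+00  1.00000000e+00]]
[array([-453. , -357.6,  -57.7]), array([  0. ,   0. , -25.3])]
```

Call:
jog_arm(
  moves=[
    {"fingers":1,"slide":[-30,-24,-20],"angular":[0,0,0]},
    {"fingers":1,"slide":[-453,-358,-58],"angular":[0,0,-25]},
    {"fingers":1,"slide":[-453,-358,-58],"angular":[0,0,-25]},
    {"fingers":1,"slide":[-453,-358,-58],"angular":[0,0,-25]},
    {"fingers":1,"slide":[-453,-358,-58],"angular":[0,0,-25]},
    {"fingers":1,"slide":[-453,-358,-58],"angular":[0,0,-25]},
    {"fingers":1,"slide":[-453,-358,-58],"angular":[0,0,-25]},
    {"fingers":1,"slide":[-453,-358,-58],"angular":[0,0,-25]},
    {"fingers":1,"slide":[-453,-358,-58],"angular":[0,0,-25]},
    {"fingers":1,"slide":[-453,-358,-58],"angular":[0,0,-25]},
  ],
  squeeze=20,
)

```text
clock: 1.43
tcp_pos: [0.4075, 0.1982, 0.2882]
orientation: [0.0, -0.044, 0.999, 0.0]
wrist_force: [0.4, 1.0, -0.3]
finger_gap: -0.0002
grip_force: 0.0
```

```bash
python3 - <<'E'
from h import *
print(pose()[1],go([.50,.05,.30],5.4))
E
```

```text
[0.40751877 0.19817902 0.28817507] [array([ -79. , -155.8,  -11.8]), array([ 0. ,  0.1, -0.3])]
```

Call:
jog_arm(
  moves=[
    {"fingers":1,"slide":[-79,-156,-12]},
    {"fingers":1,"slide":[-79,-156,-12]},
    {"fingers":1,"slide":[-79,-156,-12]},
    {"fingers":1,"slide":[-79,-156,-12]},
    {"fingers":1,"slide":[-79,-156,-12]},
    {"fingers":1,"slide":[-79,-156,-12]},
    {"fingers":1,"slide":[-79,-156,-12]},
  ],
)

```text
schema error: expected keys fingers, slide, angular
```

```bash
cat >> h.py <<'E'
def wrist():
    s,p,r=pose(); pic=read_camera("wrist"); M=np.eye(4); M[:3,:3]=r.as_matrix(); M[:3,3]=p
    pic["world_from_camera"]=M@np.array(pic["tool_from_camera"]); return pic
E
python3 - <<'E'
from h import *
from scipy.optimize import least_squares
w=wrist(); cv2.imwrite("pics/w1.png",w["color"][:,:,::-1])
print(pose()[1], pose()[0]["qvel"].round(3))
for n in ["tile1","tile3","frame","house","wax"]:
    z=.017 if n[:4]=="tile" else 0 if n=="frame" else .012
    r=tip_of(n,w)[:6]
    for q in r: print(n,round(q["p"],2),np.round(q["point"]),ray(w,q["point"],z).round(4))
    if n=="tile3": T=np.array([ray(w,q["point"],.017)[:2] for q in r if q["p"]>.4])
a=np.radians([75,37.5,0,-37.5,-75])
if len(T)==5:
    T=T[np.argsort(-T[:,1])]
    f=lambda x:(x[:2]+.105*np.c_[np.cos(a+x[2]),np.sin(a+x[2])]-T).ravel()
    r=least_squares(f,[.48,.05,.1]);print(r.x,np.round(r.fun.reshape(5,2),4))
    C=r.x[:2]+.105*np.c_[np.cos(a+r.x[2]),np.sin(a+r.x[2])]; print(C.round(4)); print([np.round(proj(w,[*c,.027])) for c in C])
E
```

```text
[0.41201408 0.19262243 0.28849506] [ 0.108  0.005 -0.003 -0.016  0.043  0.2  ]
tile1 0.89 [270. 273.] [0.4972 0.1533 0.017 ]
tile1 0.87 [230. 323.] [0.5571 0.1135 0.017 ]
tile1 0.83 [ 68. 270.] [ 0.5112 -0.0506  0.017 ]
tile1 0.7 [178. 339.] [0.5818 0.0584 0.017 ]
tile1 0.58 [111. 323.] [ 0.5679 -0.0116  0.017 ]
tile3 0.89 [270. 273.] [0.4972 0.1533 0.017 ]
tile3 0.87 [230. 323.] [0.5571 0.1135 0.017 ]
tile3 0.83 [ 68. 270.] [ 0.5112 -0.0506  0.017 ]
tile3 0.7 [178. 339.] [0.5818 0.0584 0.017 ]
tile3 0.58 [111. 323.] [ 0.5679 -0.0116  0.017 ]
frame 0.94 [177. 279.] [0.5198 0.0531 0.    ]
frame 0.19 [142. 329.] [0.5835 0.0141 0.    ]
house 0.55 [177. 235.] [0.4658 0.0585 0.012 ]
wax 0.84 [103. 207.] [ 0.4438 -0.0138  0.012 ]
[0.47800952 0.0480505  0.06990067] [[ 0.0008 -0.0022]
 [-0.0004  0.0041]
 [ 0.001  -0.003 ]
 [-0.0024  0.0017]
 [ 0.001  -0.0006]]
[[ 0.498   0.1511]
 [ 0.5566  0.1176]
 [ 0.5828  0.0554]
 [ 0.5656 -0.0099]
 [ 0.5122 -0.0512]]
[array([267., 278.]), array([232., 327.]), array([172., 345.]), array([108., 325.]), array([ 62., 274.])]
```

View pics/w1.png

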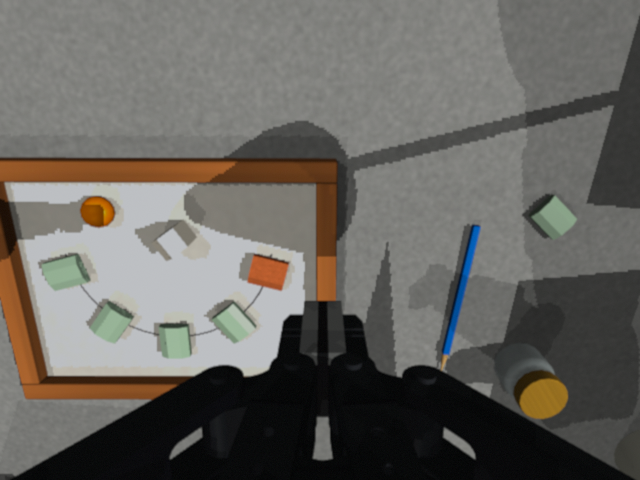

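The wrist view shows the terracotta tile at (268,272) and the green ones at (234,321), (175,341), (111,322) and (66,271). This matches the fitted arc to a few mm. I'll measure once more now that the arm is still.

```bash
python3 - <<'E'
from h import *
from scipy.optimize import least_squares
w=wrist(); print(pose()[1], pose()[0]["qvel"].round(3))
T=np.array([ray(w,q["point"],.017)[:2] for q in tip_of("tile3",w)[:5]])
a=np.radians([75,37.5,0,-37.5,-75]); T=T[np.argsort(-T[:,1])]
C=lambda x:x[:2]+.105*np.c_[np.cos(a+x[2]),np.sin(a+x[2])]
r=least_squares(lambda x:(C(x)-T).ravel(),[.48,.05,.1]);print(r.x,np.round(r.fun.reshape(5,2),4))
# colour check: centroids of tile tops
h=cv2.cvtColor(w["color"],cv2.COLOR_RGB2HSV)
m=(((h[:,:,0]>35)&(h[:,:,0]<85)&(h[:,:,1]>30)&(h[:,:,2]>60))).astype(np.uint8)
n,_,st,ce=cv2.connectedComponentsWithStats(m)
for s,c in zip(st[1:],ce[1:]):
    if s[4]>300: print(s[4],c.round(),ray(w,c,.022)[:2].round(4))
fr=tip_of("frame",w)[0]; print("frame",ray(w,fr["point"],0)[:2])
print("C",C(r.x).round(4).tolist())
E
```

```text
[0.4061372  0.2009906  0.28758616] [ 0.015 -0.001 -0.002  0.001 -0.003 -0.004]
[0.47814694 0.04784075 0.08050815] [[ 0.0027  0.0016]
 [-0.001   0.0021]
 [-0.0027 -0.0009]
 [-0.0012  0.0008]
 [ 0.0022 -0.0035]]
1104 [552. 220.] [0.4138 0.4238]
1171 [ 62. 273.] [ 0.5117 -0.0514]
1031 [108. 324.] [ 0.5645 -0.009 ]
617 [227. 327.] [0.5578 0.1144]
920 [172. 342.] [0.5811 0.0571]
frame [ 0.52033163 -0.06236797]
C [[0.4971, 0.1511], [0.556, 0.1183], [0.5828, 0.0563], [0.5663, -0.0092], [0.5134, -0.0511]]
```

```bash
python3 - <<'E'
from h import *
print(go([.497,.151,.060],4.5))
E
```

```text
[array([-86. , -58.4, 227.6]), array([ 0. , -0. ,  0.7])]
```

Call:
jog_arm(
  moves=[
    {"fingers":1,"slide":[-86,-58,60],"angular":[0,0,0]},
    {"fingers":1,"slide":[-86,-58,60],"angular":[0,0,0]},
    {"fingers":1,"slide":[-86,-58,60],"angular":[0,0,0]},
    {"fingers":1,"slide":[-86,-58,228],"angular":[0,0,0]},
    {"fingers":1,"slide":[-86,-58,228],"angular":[0,0,0]},
    {"fingers":1,"slide":[-86,-58,228],"angular":[0,0,0]},
    {"fingers":1,"slide":[-86,-58,228],"angular":[0,0,0]},
    {"fingers":1,"slide":[-86,-58,228],"angular":[0,0,0]},
    {"fingers":1,"slide":[-86,-58,228],"angular":[0,0,0]},
    {"fingers":1,"slide":[-86,-58,228],"angular":[0,0,0]},
  ],
)

```text
clock: 2.72
tcp_pos: [0.4986, 0.1509, 0.0614]
orientation: [0.001, -0.045, 0.999, 0.0]
wrist_force: [0.3, 0.7, -0.1]
finger_gap: -0.0001
grip_force: 0.0
```

```bash
python3 - <<'E'
from h import *
w=wrist(); cv2.imwrite("pics/w2.png",w["color"][:,:,::-1])
s=pose()[0];print(s["tcp_pos"],s["wrist_force"]); print(go([.497,.151,.045],4.5))
E
```

```text
[0.49969602 0.15084666 0.06236242] [ 0.71934357 -0.24157769  0.74822126]
[array([ 2.7,  0.4, 17.4]), array([0. , 0.2, 0.6])]
```

View pics/w2.png

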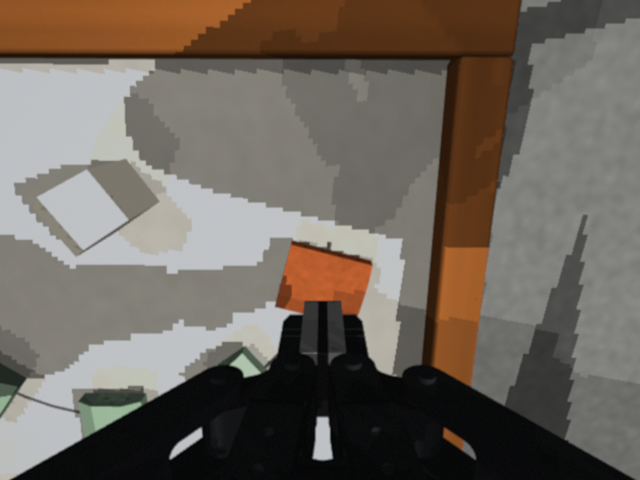

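The wrist view shows the terracotta top spanning about (278–372, 242–318), with the fingers centred on it at column 322. I check its centre before pressing.

```bash
python3 - <<'E'
from h import *
s,p,r=pose(); w=wrist()
for q in [(325,281),(290,242),(372,262)]: print(ray(w,q,.027).round(4))
print(go([.497,.151,.041],4.5))
E
```

```text
[0.4925 0.152  0.027 ]
[0.4764 0.1361 0.027 ]
[0.4822 0.1708 0.027 ]
[array([ 3.2,  0.5, 21.7]), array([0. , 0.3, 0.6])]
```

Call:
jog_arm(
  moves=[
    {"fingers":1,"slide":[5,0,14],"angular":[0,0,0]},
    {"fingers":1,"slide":[5,0,20],"angular":[0,0,0]},
    {"fingers":1,"slide":[5,0,22],"angular":[0,0,0]},
    {"fingers":1,"slide":[5,0,24],"angular":[0,0,0]},
    {"fingers":1,"slide":[5,0,25],"angular":[0,0,0]},
    {"fingers":1,"slide":[5,0,26],"angular":[0,0,0]},
    {"fingers":1,"slide":[5,0,27],"angular":[0,0,0]},
    {"fingers":1,"slide":[5,0,28],"angular":[0,0,0]},
    {"fingers":1,"slide":[5,0,28],"angular":[0,0,0]},
  ],
)

```text
clock: 3.57
tcp_pos: [0.4936, 0.1496, 0.0329]
orientation: [0.001, -0.044, 0.999, 0.0]
wrist_force: [-2.6, -0.5, 11.3]
finger_gap: -0.0001
grip_force: 5.6
```

Call:
jog_arm(
  moves=[
    {"fingers":1,"slide":[0,0,0.5],"angular":[0,0,0]},
    {"fingers":1,"slide":[0,0,0.5],"angular":[0,0,0]},
  ],
)

```text
clock: 3.73
tcp_pos: [0.4936, 0.1496, 0.0329]
orientation: [0.001, -0.044, 0.999, 0.0]
wrist_force: [-4.3, 0.3, 15.0]
finger_gap: -0.0001
grip_force: 7.6
```

```bash
python3 - <<'E'
from h import *
s=pose()[0];print(s["tcp_pos"],s["wrist_force"]); print(go([.494,.150,.050],4.5),go([.556,.1165,.050],4.5))
E
```

```text
[0.49357389 0.14955071 0.03292049] [-4.2748514   0.26791684 15.04528071]
[array([ -0.5,   0.4, -17.1]), array([0. , 0.1, 0.6])] [array([-59.3, -38.4, -17. ]), array([0. , 0.1, 0.6])]
```

Call:
jog_arm(
  moves=[
    {"fingers":1,"slide":[0,0,-18],"angular":[0,0,0]},
    {"fingers":1,"slide":[-30,-19,-18],"angular":[0,0,0]},
    {"fingers":1,"slide":[-60,-39,-18],"angular":[0,0,0]},
    {"fingers":1,"slide":[-60,-39,-18],"angular":[0,0,0]},
    {"fingers":1,"slide":[-60,-39,-18],"angular":[0,0,0]},
  ],
)

```text
clock: 4.15
tcp_pos: [0.5578, 0.1148, 0.049]
orientation: [0.001, -0.043, 0.999, -0.0]
wrist_force: [-0.4, -0.3, -0.0]
finger_gap: 0.0
grip_force: 0.0
```

Call:
jog_arm(
  moves=[
    {"fingers":1,"slide":[0,0,8],"angular":[0,0,0]},
    {"fingers":1,"slide":[0,0,11],"angular":[0,0,0]},
    {"fingers":1,"slide":[0,0,13],"angular":[0,0,0]},
    {"fingers":1,"slide":[0,0,14],"angular":[0,0,0]},
    {"fingers":1,"slide":[0,0,15],"angular":[0,0,0]},
    {"fingers":1,"slide":[0,0,16],"angular":[0,0,0]},
    {"fingers":1,"slide":[0,0,17],"angular":[0,0,0]},
    {"fingers":1,"slide":[0,0,18],"angular":[0,0,0]},
    {"fingers":1,"slide":[0,0,18],"angular":[0,0,0]},
  ],
)

```text
clock: 4.9
tcp_pos: [0.5549, 0.116, 0.0329]
orientation: [-0.0, -0.044, 0.999, -0.0]
wrist_force: [-8.2, -2.3, 18.2]
finger_gap: 0.0
grip_force: 8.9
```

```bash
python3 - <<'E'
from h import *
s=pose()[0];print(s["tcp_pos"],s["wrist_force"]); print(go([.582,.0555,.050],4.5))
E
```

```text
[0.55486333 0.11603187 0.03290495] [-8.19610818 -2.26492065 18.19051319]
[array([-21.6, -62.7, -17.1]), array([-0. , -0. ,  0.6])]
```

Call:
jog_arm(
  moves=[
    {"fingers":1,"slide":[0,0,-18],"angular":[0,0,0]},
    {"fingers":1,"slide":[-11,-31,-18],"angular":[0,0,0]},
    {"fingers":1,"slide":[-22,-62,-18],"angular":[0,0,0]},
    {"fingers":1,"slide":[-22,-62,-18],"angular":[0,0,0]},
    {"fingers":1,"slide":[-22,-62,-18],"angular":[0,0,0]},
    {"fingers":1,"slide":[-22,-62,-18],"angular":[0,0,0]},
  ],
)

```text
clock: 5.4
tcp_pos: [0.5827, 0.0563, 0.0487]
orientation: [-0.001, -0.044, 0.999, 0.0]
wrist_force: [-0.3, 0.1, 0.6]
finger_gap: -0.0
grip_force: 0.0
```

Call:
jog_arm(
  moves=[
    {"fingers":1,"slide":[0,0,8],"angular":[0,0,0]},
    {"fingers":1,"slide":[0,0,11],"angular":[0,0,0]},
    {"fingers":1,"slide":[0,0,13],"angular":[0,0,0]},
    {"fingers":1,"slide":[0,0,14],"angular":[0,0,0]},
    {"fingers":1,"slide":[0,0,15],"angular":[0,0,0]},
    {"fingers":1,"slide":[0,0,16],"angular":[0,0,0]},
    {"fingers":1,"slide":[0,0,17],"angular":[0,0,0]},
    {"fingers":1,"slide":[0,0,18],"angular":[0,0,0]},
    {"fingers":1,"slide":[0,0,18],"angular":[0,0,0]},
  ],
)

```text
clock: 6.15
tcp_pos: [0.5829, 0.0567, 0.0329]
orientation: [0.0, -0.045, 0.999, 0.001]
wrist_force: [-7.2, 3.1, 16.7]
finger_gap: -0.0001
grip_force: 8.1
```

```bash
python3 - <<'E'
from h import *
s=pose()[0];print(s["tcp_pos"],s["wrist_force"]); print(go([.566,-.009,.050],4.5))
E
```

```text
[0.58285082 0.05673802 0.03292663] [-7.20471439  3.08112026 16.66300056]
[array([ 22.6, -64. , -17.1]), array([0.1, 0. , 0.6])]
```

Call:
jog_arm(
  moves=[
    {"fingers":1,"slide":[0,0,-18],"angular":[0,0,0]},
    {"fingers":1,"slide":[11,-32,-18],"angular":[0,0,0]},
    {"fingers":1,"slide":[22,-64,-18],"angular":[0,0,0]},
    {"fingers":1,"slide":[22,-64,-18],"angular":[0,0,0]},
    {"fingers":1,"slide":[22,-64,-18],"angular":[0,0,0]},
    {"fingers":1,"slide":[22,-64,-18],"angular":[0,0,0]},
  ],
)

```text
clock: 6.65
tcp_pos: [0.5672, -0.0098, 0.049]
orientation: [0.0, -0.044, 0.999, 0.0]
wrist_force: [-0.3, 1.0, 0.1]
finger_gap: -0.0003
grip_force: 0.0
```

Call:
jog_arm(
  moves=[
    {"fingers":1,"slide":[0,0,8],"angular":[0,0,0]},
    {"fingers":1,"slide":[0,0,11],"angular":[0,0,0]},
    {"fingers":1,"slide":[0,0,13],"angular":[0,0,0]},
    {"fingers":1,"slide":[0,0,14],"angular":[0,0,0]},
    {"fingers":1,"slide":[0,0,15],"angular":[0,0,0]},
    {"fingers":1,"slide":[0,0,16],"angular":[0,0,0]},
    {"fingers":1,"slide":[0,0,17],"angular":[0,0,0]},
    {"fingers":1,"slide":[0,0,18],"angular":[0,0,0]},
    {"fingers":1,"slide":[0,0,18],"angular":[0,0,0]},
  ],
)

```text
clock: 7.4
tcp_pos: [0.5674, -0.009, 0.0329]
orientation: [0.001, -0.045, 0.999, 0.0]
wrist_force: [-3.0, 2.7, 14.9]
finger_gap: 0.0002
grip_force: 7.7
```

```bash
python3 - <<'E'
from h import *
s=pose()[0];print(s["tcp_pos"],s["wrist_force"]); print(go([.5125,-.051,.050],4.5))
E
```

```text
[ 0.56738207 -0.00901202  0.03289497] [-2.99579784  2.65163296 14.9450204 ]
[array([ 58.4, -36.9, -17.2]), array([0. , 0.1, 0.6])]
```

Call:
jog_arm(
  moves=[
    {"fingers":1,"slide":[0,0,-18],"angular":[0,0,0]},
    {"fingers":1,"slide":[29,-18,-18],"angular":[0,0,0]},
    {"fingers":1,"slide":[58,-37,-18],"angular":[0,0,0]},
    {"fingers":1,"slide":[58,-37,-18],"angular":[0,0,0]},
    {"fingers":1,"slide":[58,-37,-18],"angular":[0,0,0]},
    {"fingers":1,"slide":[58,-37,-18],"angular":[0,0,0]},
  ],
)

```text
clock: 7.9
tcp_pos: [0.5128, -0.0518, 0.0491]
orientation: [0.0, -0.044, 0.999, 0.0]
wrist_force: [0.4, -0.4, 0.5]
finger_gap: -0.0001
grip_force: 0.0
```

Call:
jog_arm(
  moves=[
    {"fingers":1,"slide":[0,0,8],"angular":[0,0,0]},
    {"fingers":1,"slide":[0,0,11],"angular":[0,0,0]},
    {"fingers":1,"slide":[0,0,13],"angular":[0,0,0]},
    {"fingers":1,"slide":[0,0,14],"angular":[0,0,0]},
    {"fingers":1,"slide":[0,0,15],"angular":[0,0,0]},
    {"fingers":1,"slide":[0,0,16],"angular":[0,0,0]},
    {"fingers":1,"slide":[0,0,17],"angular":[0,0,0]},
    {"fingers":1,"slide":[0,0,18],"angular":[0,0,0]},
    {"fingers":1,"slide":[0,0,18],"angular":[0,0,0]},
    {"fingers":1,"slide":[0,0,18],"angular":[0,0,0]},
  ],
)

```text
clock: 8.73
tcp_pos: [0.5136, -0.0514, 0.0329]
orientation: [0.001, -0.044, 0.999, 0.0]
wrist_force: [-1.4, 1.4, 15.4]
finger_gap: 0.0003
grip_force: 7.6
```

```bash
python3 - <<'E'
from h import *
s=pose()[0];print(s["tcp_pos"],s["wrist_force"])
for t in [(.567,-.009),(.583,.0565),(.556,.1165),(.496,.150)]: print(go([*t,.033])[0])
E
```

```text
[ 0.5135702  -0.05144982  0.03290776] [-1.44774868  1.35068576 15.41414177]
[-57.   37.5   0.1]
[-7.870e+01  1.014e+02  1.000e-01]
[-57.2 163.5   0. ]
[-4.000e-01  2.022e+02 -1.000e-01]
```

Call:
jog_arm(
  moves=[
    {"fingers":1,"slide":[0,0,-1.2],"angular":[0,0,0]},
    {"fingers":1,"slide":[-10,6,-1.4],"angular":[0,0,0]},
    {"fingers":1,"slide":[-20,13,-2.5],"angular":[0,0,0]},
    {"fingers":1,"slide":[-29,19,-3],"angular":[0,0,0]},
    {"fingers":1,"slide":[-29,19,-3],"angular":[0,0,0]},
    {"fingers":1,"slide":[-29,19,-3],"angular":[0,0,0]},
    {"fingers":1,"slide":[-40,26,-3],"angular":[0,0,0]},
    {"fingers":1,"slide":[-50,33,-2.5],"angular":[0,0,0]},
    {"fingers":1,"slide":[-57,37.5,-1.2],"angular":[0,0,0]},
    {"fingers":1,"slide":[-57,37.5,-1],"angular":[0,0,0]},
  ],
)

```text
clock: 9.57
tcp_pos: [0.566, -0.0096, 0.033]
orientation: [-0.001, -0.044, 0.999, -0.001]
wrist_force: [-5.5, -2.9, 12.9]
finger_gap: -0.0002
grip_force: 6.7
```

Call:
jog_arm(
  moves=[
    {"fingers":1,"slide":[0,0,0],"angular":[0,0,0]},
  ],
)

```text
clock: 9.65
tcp_pos: [0.5659, -0.0096, 0.033]
orientation: [-0.0, -0.044, 0.999, -0.001]
wrist_force: [-4.7, -2.3, 10.3]
finger_gap: -0.0003
grip_force: 4.9
```

Call:
jog_arm(
  moves=[
    {"fingers":1,"slide":[-3,9,-0.3],"angular":[0,0,0]},
    {"fingers":1,"slide":[-7,20,-1.5],"angular":[0,0,0]},
    {"fingers":1,"slide":[-11,32,-2],"angular":[0,0,0]},
    {"fingers":1,"slide":[-11,32,-2],"angular":[0,0,0]},
    {"fingers":1,"slide":[-11,32,-2],"angular":[0,0,0]},
    {"fingers":1,"slide":[-15,44,-2],"angular":[0,0,0]},
    {"fingers":1,"slide":[-19,55,-1.5],"angular":[0,0,0]},
    {"fingers":1,"slide":[-22,64,-0.5],"angular":[0,0,0]},
    {"fingers":1,"slide":[-22,64,-0.2],"angular":[0,0,0]},
    {"fingers":1,"slide":[-22,64,-0.2],"angular":[0,0,0]},
  ],
)

```text
clock: 10.48
tcp_pos: [0.5833, 0.0581, 0.0331]
orientation: [0.001, -0.045, 0.999, 0.0]
wrist_force: [-1.1, 2.7, 3.7]
finger_gap: 0.0002
grip_force: 2.2
```

```bash
python3 - <<'E'
from h import *
s=pose()[0];print(s["tcp_pos"],s["wrist_force"])
for t in [(.556,.1165),(.496,.150)]: print(go([*t,.033])[0])
E
```

```text
[0.58329394 0.05809188 0.03305746] [-1.07174566  2.71201621  3.65472565]
[21.9 60.6  0.1]
[78.7 99.4 -0. ]
```

Call:
jog_arm(
  moves=[
    {"fingers":1,"slide":[3,9,0.3],"angular":[0,0,0]},
    {"fingers":1,"slide":[7,20,-0.8],"angular":[0,0,0]},
    {"fingers":1,"slide":[11,31,-1.2],"angular":[0,0,0]},
    {"fingers":1,"slide":[11,31,-1.2],"angular":[0,0,0]},
    {"fingers":1,"slide":[11,31,-1.2],"angular":[0,0,0]},
    {"fingers":1,"slide":[15,42,-1.2],"angular":[0,0,0]},
    {"fingers":1,"slide":[19,53,-0.8],"angular":[0,0,0]},
    {"fingers":1,"slide":[22,61,0.3],"angular":[0,0,0]},
    {"fingers":1,"slide":[22,61,0.6],"angular":[0,0,0]},
    {"fingers":1,"slide":[22,61,0.6],"angular":[0,0,0]},
  ],
)

```text
clock: 11.32
tcp_pos: [0.5555, 0.1162, 0.033]
orientation: [0.001, -0.045, 0.999, -0.0]
wrist_force: [-1.8, -0.7, 7.8]
finger_gap: 0.0002
grip_force: 3.8
```

```bash
python3 - <<'E'
from h import *
s=pose()[0];print(s["tcp_pos"],s["wrist_force"])
for t in [(.496,.150)]: print(go([*t,.033])[0])
E
```

```text
[0.55548565 0.1162396  0.03301194] [-1.76631387 -0.67506583  7.83424798]
[56.2 38.9 -0.1]
```

Call:
jog_arm(
  moves=[
    {"fingers":1,"slide":[9,6,-0.3],"angular":[0,0,0]},
    {"fingers":1,"slide":[19,13,-1.3],"angular":[0,0,0]},
    {"fingers":1,"slide":[29,20,-1.8],"angular":[0,0,0]},
    {"fingers":1,"slide":[29,20,-1.8],"angular":[0,0,0]},
    {"fingers":1,"slide":[29,20,-1.8],"angular":[0,0,0]},
    {"fingers":1,"slide":[39,27,-1.8],"angular":[0,0,0]},
    {"fingers":1,"slide":[49,34,-1.3],"angular":[0,0,0]},
    {"fingers":1,"slide":[57,39,-0.3],"angular":[0,0,0]},
    {"fingers":1,"slide":[57,39,0],"angular":[0,0,0]},
    {"fingers":1,"slide":[57,39,0],"angular":[0,0,0]},
  ],
)

```text
clock: 12.15
tcp_pos: [0.4947, 0.1498, 0.033]
orientation: [0.001, -0.045, 0.999, 0.0]
wrist_force: [-0.7, -0.5, 9.6]
finger_gap: -0.0003
grip_force: 4.4
```

Contact on every tile on the way back; now I lift clear.

Call:
jog_arm(
  moves=[
    {"fingers":1,"slide":[0,0,-20],"angular":[0,0,0]},
    {"fingers":1,"slide":[0,0,-60],"angular":[0,0,0]},
    {"fingers":1,"slide":[0,0,-100],"angular":[0,0,0]},
    {"fingers":1,"slide":[30,20,-140],"angular":[0,0,0]},
    {"fingers":1,"slide":[60,40,-180],"angular":[0,0,0]},
    {"fingers":1,"slide":[90,50,-220],"angular":[0,0,0]},
    {"fingers":1,"slide":[90,50,-220],"angular":[0,0,0]},
    {"fingers":1,"slide":[90,50,-220],"angular":[0,0,0]},
    {"fingers":1,"slide":[90,50,-220],"angular":[0,0,0]},
    {"fingers":1,"slide":[90,50,-220],"angular":[0,0,0]},
  ],
)

```text
clock: 12.98
tcp_pos: [0.4003, 0.191, 0.2511]
orientation: [0.0, -0.044, 0.999, 0.0]
wrist_force: [0.7, 0.5, -0.3]
finger_gap: -0.0001
grip_force: 0.0
```

```bash
python3 - <<'E'
from h import *
w=wrist(); cv2.imwrite("pics/w3.png",w["color"][:,:,::-1]); print(pose()[1])
E
```

```text
[0.40031087 0.19076673 0.25050616]
```

View pics/w3.png

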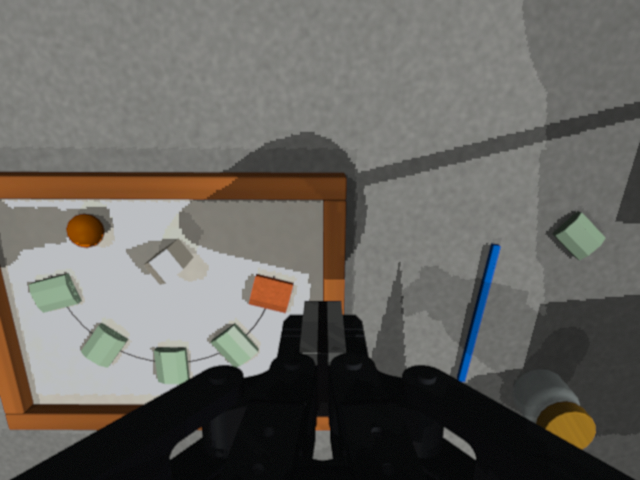

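The picture shows all five tiles in place (terracotta at (270,293), last green at (53,292)). The house at (175,262), the wax at (85,230) and the frame look undisturbed, so I hand in.

```bash
python3 -c "
from workcell import *
print(hand_in())"
```

```text
the job is handed in; nothing more can be done
None
```

The job is handed in, with no verdict shown: each tile stopped at its 22 mm home height, the brush back touched tiles 4 to 1 at about 4–13 N, and the arm came clear with the frame, house and wax looking undisturbed.

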